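Clamp the vacuum pod and snap its suction pad on

ROBOT

A 6-joint arm with a two-finger parallel gripper is mounted at the origin on a cart in front of the work surface, level with it; the furniture and walls round the work are solid. World frame = base frame: x ahead of the robot, y to its left, z up, the work surface at z = 0. Lengths are in mm, angles in degrees, forces in N, time in s.
With the tool pointing down it reaches from about 300 to 850 mm from the base axis. Payload 4.2 kg.
Tool frame: the origin (TCP) lies between the finger pads; the fingertips stand 22 mm ahead of it and the grasp point (between the pads) lies 3 mm ahead of it (env.finger_overhang is the distance from the TCP to the fingertips, in mm); z points along the fingers, y is the line along which they close (so a half turn about z gives the same grasp; the last joint's range is limited). The gripper opens to 91 mm and grips with 3 to 60 N. Pads are 32 mm wide; open, the fingers measure 118 mm over their backs; the gripper's body (76 mm by 178 mm) begins 60 mm behind the grasp point.
Start: joints at [-64.171, 18.312, 89.639, -0, 72.044, -1.146], TCP at [260.824, -512.456, 235.976] pointing down, gripper open.
Joint ranges: [-177.97, 177.97], [-48.28, 115.42], [12.27, 149.76], [-77.06, 257.06], [2.81, 150.46], [-146.56, 146.56]. Speed limits (degrees/s): [147.25, 147.25, 180, 180, 180, 180].

INTERFACE

Orientations are given as [roll, pitch, yaw] about the fixed x, y, z axes, in that order (R = Rz(yaw) Ry(pitch) Rx(roll)).
In Python, from workcell import state, cams, ticket, look_for, outline_of, env gives the robot as it stands.
- The arm moves only by the tool servo_tool, never from a script. Its argument "steps" is a list of rows, each a list of 3 entries, a list of its own where there are three numbers: the closure in counts, from 0 (fully open) to 255 (shut), then the shift along the tool's x, y, z in mm, then the turn, a rotation vector about the tool's x, y, z in rad. A call has exactly 10 rows; each row shifts and turns the commanded pose from where the row before left it, along the tool's axes as they then stand; what a row does not reach is not made up. A row lasts 1/10 s, in which the tool goes at most 50 mm and 8.59 degrees, less where a joint would pass 70% of its speed; a pose out of reach is approached as far as the arm can. A call with a gripper value outside its range is refused whole. The fingers move at their own pace and stop on an object; "squeeze" is the grip in N (left out, the last holds). Time passes only in rows, so rows that do not move let the fingers close, or fill a call up. It gives the time, the measured TCP pose, the force, the opening and the grip force at its end, in the units of the state.
- state(): the state, without advancing time (a new reading comes with each control period).
- cams.grab_frame(name): name is "scene" or "top"; returns a dict with "color" (400x640x3 uint8, red, green, blue), "z_map" (400x640 float32, mm along the optical axis (not along the pixel's ray), 0 where there is no reading), "fovy" (degrees; the focal length in pixels is half the picture's height over the tangent of half this angle, whatever the lens; pixels are square), "cx", "cy" (the principal point, pixels), "eye" and "rotation" of the camera in the world. Camera axes: x right, y up, looking along -z (the intrinsics and any distortion apply to the point x, -y, -z); pixel columns grow to the right and rows downward; lengths in mm; the calibration is good to about 2 mm. A picture is of the moment at which its call begins.
- ticket.job_done(): hands the job in; it is judged then, once.
Trained networks look in a picture, given as the dict that the camera call returned (one of the last four; its "shot" number tells which), for a name from the list of things; names that differ only in an ending like _2 or _b are one class to them, and where a whole thing is asked for, a point or a joint stands for the part that bears it (a point fixed in the world has none). Each returns a list of dicts, best first, with "confidence" (0 to 1); they miss things now and then, are a little off and sometimes report something else, mostly with a low value. They report only what shows in the picture. A call takes as long as a camera call.
- look_for(picture, thing): "at" ([column, row] in pixels, amid what is visible of it).
- outline_of(picture, thing): "pixels" (400x640 bool, what is visible of it) and "at" ([column, row] in pixels, amid what is visible of it).
The state is a dict: "time_s": time; "qpos": joint angles; "qvel": joint speeds; "effort": joint torques, N m; "ee_pos": TCP position; "ee_rot": TCP orientation; "force": force on the tool from outside, world axes, zero at the start; "torque": the same for the moment, N m; "gripper_width": finger opening in mm; "gripper_force": force on a finger pad.
Only numpy, scipy, OpenCV 4.12 (cv2) and the standard library are available. Lean on these libraries where they do the work, as an engineer would, in place of code of your own. Each camera call takes 0.05 s, during which the arm holds its last target. There are 200 camera calls.

TASK

Clamp the vacuum pod to its rail where it stands, by pressing its red-knobbed cam lever all the way down; do not shift the pod along the rail. Then fetch the narrow suction pad with the silver frame round its black rubber, set it lengthwise on the pod's stud and press until it clicks, and keep pressing so that it goes fully home on the pod. Finish with the hand still holding the pad and pushing it firmly down onto the pod; leave the wide black pad, the orange plug and the stop pin alone.

Things in the scene. Friction and masses are not known exactly. Their poses are not given: they have to be found in the camera images.
- pad: narrow suction pad, loose, lying right way up on the worktop left or right of the rail: hollow silver frame (lower 26 mm), on it a black ribbed rubber top, 3 mm smaller all round; 48 (x) x 118 (y) x 32 (z) mm, 0.16 kg. Origin: centre of its underside, z up, y along its length; a half turn makes no difference. Grip it across its 48 mm width. Under each end a 13 mm wide slot along y takes the pod's locating pins.
- pad_lip (a point): centre of the snap lip in the hollow underside of the pad, 6.5 mm above the pad's origin: a 3 mm thick ring with a 23 mm opening. Above it is a 30 mm wide chamber that ends 18 mm above the underside.
- pod_seat (a point): centre of the flat top plate (44 x 114 mm) of the grey pod, 80 mm above the worktop; y along pod and rail, -x to the lever's side, z up. The pad belongs here: underside flat on the plate, centre over this point, y axes parallel (either way round). At 44 mm to either side along y stands an 8 mm thick, 8 mm high locating pin. For 40 mm below the plate the pod is narrower than the pad.
- stud_top (a point): top of the steel ball stud in the middle of the plate, 18 mm above it: post 20 mm thick, tapering to 12 mm, with four spring balls 12.4 mm above the plate, 28 mm across. The pad's lip meets the balls when its underside is 11.5 mm above the plate; pushing it over takes 15 to 20 N; the resistance drops (click) at 4 to 5 mm; then it must still go down to the plate, and is held by the balls.
- rail: aluminium rail bolted to the worktop, 104 mm wide (x) at its 10 mm thick base, 50 mm wide above, 30 mm high, 270 mm long (y). Origin: centre of its underside; y along the rail; its -x side, where the lever is, faces the robot. Until clamped, the pod slides along the rail when pushed lengthwise with more than about 5 N.
- cam_lever (a joint): cam lever on the pod's -x side, rad: 0 = raised (pod free), 0.85 = pressed right down on its stop (pod clamped); starts near 0, stays where it is left. Its axis is parallel to the rail, 42 mm from the pod's middle on the -x side and 26.5 mm above the worktop; the knob swings outward (to -x) and down, lightly at first, with up to about 8 N at the knob as the cam bites on the steel strip in the rail.
- lever_knob (a point): centre of the red ball knob, 22 mm in diameter, at the end of the cam lever, 81 mm from the lever's axis: about 95 mm above the worktop when raised, 40 mm when down. Its axes turn with the lever.
- wide_pad: flat all-black rubber pad without frame, 66 x 118 x 17 mm, loose; leave alone. Origin: centre of its underside.
- plug: orange rubber plug with a knob, 35 mm in diameter, 37 mm high, loose on the worktop; leave alone. Origin: centre of its underside.
- stop_pin: stepped steel stop pin, 30 mm in diameter, 63 mm high, standing loose on the worktop; leave alone. Origin: centre of its underside.

How it is judged:
By the outcome, as a careful person would: the job done as asked, in the order asked, and still so for the second after the job is handed in, while the arm keeps its last pose, push and grip.
It also fails if it takes over 54 s, if anything falls off the work surface, if the arm or the gripper's body presses on something with over 40 N, if the wrist force passes 120 N, or if a joint passes its speed limit or range.

## Working session

There is one attempt and no reset: what is moved stays moved. The work goes in short steps, Python scripts to look and compute and a tool call to move; the robot and the scene stay as the last step left them, time stands still between calls to the robot, and variables do not carry over. Pictures are saved under pics/ and viewed, at most 10 in all, crops included, and the job is handed in when it is done.

Besides the shell and the picture viewer there is one more tool, called in YAML: its name, and indented under it one key for each argument. servo_tool: Moves the arm, as the interface text tells. Its arguments: {"type":"object","properties":{"steps":{"type":"array","items":{"type":"array"}},"squeeze":{"type":"number"}},"required":["steps"]}

```bash
mkdir -p pics
cat > h.py <<'E'
import numpy as np, cv2
from workcell import state, cams, ticket, look_for, outline_of, env
def grab(n):
    return cams.grab_frame(n)
def save(f,name): cv2.imwrite('pics/'+name,cv2.cvtColor(f['color'],cv2.COLOR_RGB2BGR))
def foc(f): return 200/np.tan(np.radians(f['fovy'])/2)
def pts(f,mask=None):
    z=f['z_map']; fl=foc(f)
    r,c=np.nonzero((z>0) if mask is None else (mask&(z>0)))
    d=z[r,c]; p=np.c_[(c-f['cx'])/fl*d,-(r-f['cy'])/fl*d,-d]
    return p@np.array(f['rotation']).T+np.array(f['eye']),r,c
E
python3 - <<'E'
from h import *
print(state())
for n in('scene','top'):
    f=grab(n); save(f,n+'0.png'); print(n,{k:v for k,v in f.items() if k not in('color','z_map')})
    for t in('pad','pod_seat','stud_top','rail','lever_knob','cam_lever','wide_pad','plug','stop_pin'):
        try:
            o=outline_of(f,t)
        except Exception as e: print(t,e); continue
        for q in o[:2]:
            p,_,_=pts(f,q['pixels']); print(t,round(q['confidence'],2),q['at'],len(p),np.median(p,0).round(0) if len(p) else '', np.percentile(p,[2,98],axis=0).round(0).tolist() if len(p) else '')
E
```

```text
{'time_s': 0.0, 'qpos': array([-6.41715240e+01,  1.83512848e+01,  8.97067236e+01, -9.13655015e-04,
        7.20427080e+01, -1.14713392e+00]), 'qvel': array([-0.02528246,  0.01595224, -0.01770221,  0.1113225 ,  0.01881207,
       -0.02437076]), 'effort': array([ 1.85691395e-03, -4.12458873e+01, -2.31974119e+01,  7.29281595e-02,
        4.57734754e-02, -1.56435126e-04]), 'ee_pos': array([ 260.60961559, -512.02913105,  235.1216598 ]), 'ee_rot': array([-1.79899286e+02, -1.14785709e-03,  2.69758913e+01]), 'force': array([-0.52231071,  0.83671454,  0.98684583]), 'torque': array([-0.01378363,  0.01538375, -0.06281854]), 'gripper_force': 0.0, 'gripper_width': 91.43539052240139}
scene {'fovy': 53.05699579983843, 'cx': 318.43351077264975, 'cy': 202.0204618201843, 'eye': array([ 55.42137322, 871.02714071, 587.04769762]), 'rotation': array([  63.24562379,    0.82297918, -152.77105954]), 'shot': 1}Traceback (most recent call last):
  File "<stdin>", line 10, in <module>
  File "h.py", line 11, in pts
    return p@np.array(f['rotation']).T+np.array(f['eye']),r,c
           ~~~~~~~~~~~~~~~~~~~~~~~~~~~^~~~~~~~~~~~~~~~~~~
ValueError: operands could not be broadcast together with shapes (1200,) (3,)
```

```bash
sed -i "s/@np.array(f\['rotation'\]).T/@Rotation.from_euler('xyz',f['rotation'],degrees=True).as_matrix().T/; 1a from scipy.spatial.transform import Rotation" h.py
python3 - <<'E'
from h import *
for n in('scene','top'):
    f=grab(n); save(f,n+'0.png'); print(n,{k:v for k,v in f.items() if k not in('color','z_map')})
    for t in('pad','pod_seat','stud_top','rail','lever_knob','cam_lever','wide_pad','plug','stop_pin'):
        try:
            o=outline_of(f,t)
        except Exception as e: print(t,e); continue
        for q in o[:2]:
            p,_,_=pts(f,q['pixels']); print(t,round(q['confidence'],2),q['at'],len(p),np.median(p,0).round(0) if len(p) else '', np.percentile(p,[2,98],axis=0).round(0).tolist() if len(p) else '')
    a=look_for(f,'stud_top'); print(a[:2])
E
```

```text
scene {'fovy': 53.05699579983843, 'cx': 318.43351077264975, 'cy': 202.0204618201843, 'eye': array([ 55.42137322, 871.02714071, 587.04769762]), 'rotation': array([  63.24562379,    0.82297918, -152.77105954]), 'shot': 2}
pad 0.62 [367.6, 185.9] 342 [ 498. -320.   24.] [[481.0, -397.0, -0.0], [527.0, -287.0, 31.0]]
pod_seat 0.8 [281.4, 224.3] 1140 [564. 101.  62.] [[492.0, 36.0, 20.0], [602.0, 150.0, 96.0]]
stud_top 0.61 [287.1, 226.1] 1166 [564. 101.  62.] [[492.0, 39.0, 19.0], [604.0, 150.0, 96.0]]
rail 0.68 [283.1, 231.2] 2499 [564. 119.  28.] [[500.0, -71.0, -2.0], [625.0, 202.0, 94.0]]
lever_knob 0.53 [302.9, 224.8] 155 [514.  88.  67.] [[485.0, 73.0, 22.0], [540.0, 98.0, 101.0]]
cam_lever 0.66 [301.5, 225.2] 144 [515.  88.  66.] [[486.0, 73.0, 22.0], [540.0, 95.0, 100.0]]
wide_pad 0.72 [260.5, 308.3] 1437 [462. 359.  14.] [[426.0, 296.0, -2.0], [508.0, 407.0, 16.0]]
plug 0.55 [327.3, 280.5] 213 [378. 213.  15.] [[366.0, 194.0, -0.0], [396.0, 224.0, 35.0]]
stop_pin 0.69 [384.9, 208.7] 213 [ 378. -166.   18.] [[365.0, -285.0, -4.0], [420.0, -157.0, 60.0]]
stop_pin 0.53 [365.3, 184.
[... 540 characters left out ...]
0.78 [286.3, 173.6] 1359 [568.  87.  77.] [[493.0, 38.0, 7.0], [627.0, 145.0, 100.0]]
rail 0.66 [291.1, 169.2] 3346 [578.  69.  29.] [[515.0, -68.0, 4.0], [643.0, 195.0, 96.0]]
lever_knob 0.55 [284.5, 197.5] 133 [518.  84.  72.] [[487.0, 73.0, -1.0], [547.0, 99.0, 103.0]]
cam_lever 0.62 [286.1, 194.2] 135 [514.  84.  74.] [[486.0, 73.0, -3.0], [547.0, 98.0, 103.0]]
wide_pad 0.6 [190.1, 215.7] 999 [466. 343.  15.] [[430.0, 289.0, 7.0], [504.0, 400.0, 19.0]]
wide_pad 0.24 [291.4, 168.5] 3108 [579.  71.  30.] [[519.0, -66.0, 7.0], [640.0, 195.0, 97.0]]
stop_pin 0.53 [385.3, 252.0] 122 [ 378. -169.   44.] [[366.0, -193.0, -2.0], [393.0, -158.0, 64.0]]
[{'at': [283.1, 171.2], 'confidence': 0.89}]
```

View pics/scene0.png

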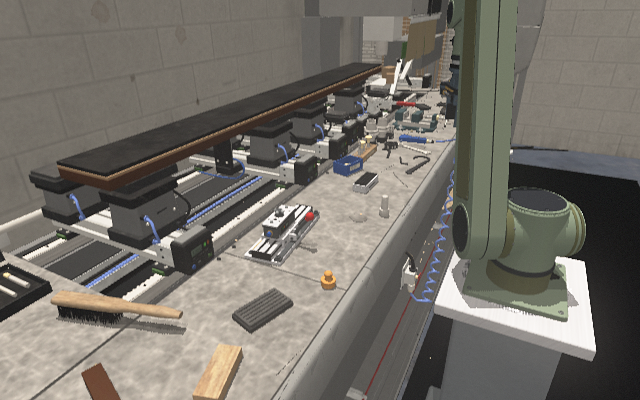

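View pics/top0.png

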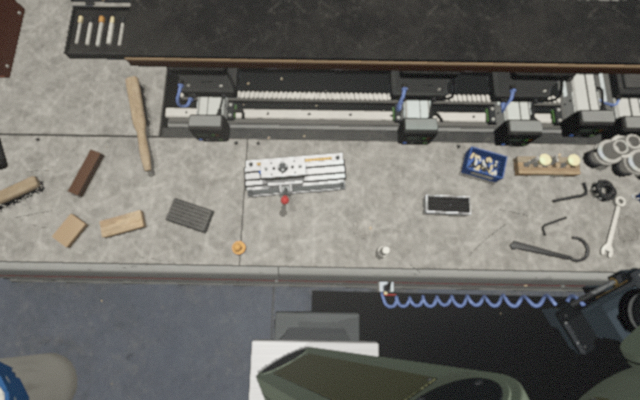

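```bash
cat >> h.py <<'E'
def rect(p):
    (c,s,a)=cv2.minAreaRect(p[:,:2].astype(np.float32)); return np.round(c,1),np.round(s,1),round(a,1)
E
python3 - <<'E'
from h import *
f=grab('top');P,r,c=pts(f); col=f['color'][r,c].astype(int)
def box(x0,x1,y0,y1,z0,z1): 
    return (P[:,0]>x0)&(P[:,0]<x1)&(P[:,1]>y0)&(P[:,1]<y1)&(P[:,2]>z0)&(P[:,2]<z1)
def rep(n,m): print(n,m.sum(),rect(P[m]),np.median(P[m],0).round(1),np.percentile(P[m],[1,99],axis=0).round(1).tolist())
rep('pad',box(460,550,-430,-260,24,40))
rep('pod',box(535,640,20,170,75,85))
rep('stud',box(545,600,60,120,90,105))
rep('rail',box(520,640,-80,220,25,36))
rep('base',box(480,660,-80,220,6,14))
red=(col[:,0]>130)&(col[:,1]<80)&(col[:,2]<80)
rep('knob',box(460,560,40,130,50,120)&red)
# obstacles height map
for x in range(480,780,30):
    print(x,[int(P[box(x,x+30,y,y+40,-50,900)][:,2].max(initial=-99)) for y in range(-440,260,40)])
E
```

```text
pad 731 (array([ 506.8, -347.8]), array([117.9,  48.3]), 88.1) [ 505.9 -347.3   30. ] [[482.7, -404.3, 24.3], [530.5, -290.5, 34.4]]
pod 651 (array([584.2,  91.1]), array([ 45.4, 113.2]), 5.3) [582.3  88.4  79.1] [[558.5, 35.8, 75.4], [608.1, 146.8, 82.7]]
stud 66 (array([583.7,  91.2]), array([20.5, 20.6]), 50.3) [582.9  91.   95.7] [[571.3, 78.5, 90.9], [595.6, 103.8, 99.0]]
rail 1153 (array([573. ,  62.8]), array([ 79.4, 275.3]), 5.9) [585.   16.   29.2] [[535.8, -70.5, 25.5], [620.8, 199.5, 35.6]]
base 980 (array([586.9,  63.4]), array([104.7, 272. ]), 5.7) [565.5  31.5  10.1] [[525.3, -66.2, 6.3], [647.2, 198.3, 13.9]]
knob 6 (array([488.2,  80.5]), array([3.1, 8.6]), 20.1) [488.6  81.8  98.9] [[486.1, 77.1, 97.0], [491.1, 84.4, 99.3]]
480 [30, 34, 34, 35, 2, 4, 2, 4, 3, 3, 4, 2, 104, 105, 4, 2, 3, 4]
510 [30, 34, 33, 35, 3, 3, 2, 4, 3, 3, 3, 17, 78, 79, 17, 24, 3, 3]
540 [2, 2, 3, 2, 4, 2, 3, 2, 4, 24, 29, 81, 81, 82, 82, 33, 2, 3]
570 [43, 4, 4, 3, 2, 2, 2, 2, 4, 32, 35, 81, 93, 99, 86, 34, 32, 2]
600 [45, 43, 3, 3, 3, 2, 5, 3, 3, 33, 33, 79, 81, 82, 80, 27, 10, 3]
630 [43, 3, 3, 3, 2, 3, 3, 2, 3, 17, 14, 13, 12, 12, 13, 4, 3, 3]
660 [44, 7, 3, 106, 106, 108, 2, 4, 2, 3, 1, 2, 4, 2, 2, 8, 5, 106]
690 [0, 0, 0, 107, 108, 107, 1, 1, 0, -1, 0, 1, 0, 0, 3, 1, 0, 107]
720 [-22, -22, 31, 93, 77, 148, 138, -22, -22, -22, -22, -22, -21, -20, -22, -21, 30, 98]
750 [295, 295, 294, 295, 294, 294, 294, 295, 295, 295, 295, 295, 295, 295, 294, 295, 294, 295]
```

Run:
```python
from h import *
f=grab('top'); im=cv2.cvtColor(f['color'],cv2.COLOR_RGB2BGR)
a=cv2.resize(im[135:235,235:355],None,fx=6,fy=6,interpolation=cv2.INTER_CUBIC)
cv2.imwrite('pics/c1.png',a[:600])
```

```text
(no output)
```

View pics/c1.png

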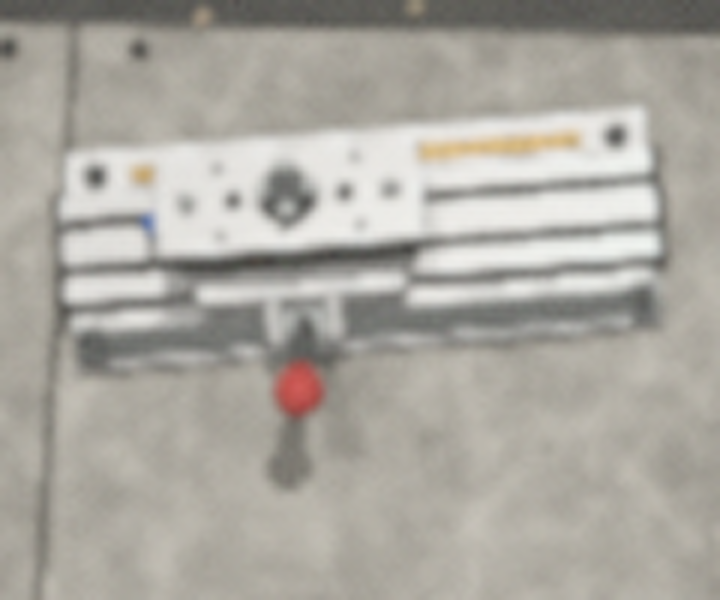

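servo_tool:
  squeeze: 10
  steps:
    - [255,[0,0,0],[0,0,-0.1495]]
    - [255,[0,0,0],[0,0,-0.1495]]
    - [255,[0,0,0],[0,0,-0.1495]]
    - [255,[0,0,0],[0,0,-0.1495]]
    - [255,[0,0,0],[0,0,-0.1495]]
    - [255,[0,0,0],[0,0,-0.1495]]
    - [255,[0,0,0],[0,0,-0.1495]]
    - [255,[0,0,0],[0,0,-0.1495]]
    - [255,[43,22,0],[0,0,0]]
    - [255,[43,22,0],[0,0,0]]

```text
time_s: 2.35
ee_pos: [296.4, -422.2, 235.5]
ee_rot: [180.0, -0.0, 95.4]
force: [1.2, -0.4, -0.2]
gripper_width: 14.2
gripper_force: 0.0
```

servo_tool:
  steps:
    - [255,[43,22,0],[0,0,0]]
    - [255,[43,22,0],[0,0,0]]
    - [255,[43,22,0],[0,0,0]]
    - [255,[43,22,0],[0,0,0]]
    - [255,[43,22,0],[0,0,0]]
    - [255,[43,22,0],[0,0,0]]
    - [255,[43,22,0],[0,0,0]]
    - [255,[43,22,0],[0,0,0]]
    - [255,[43,22,0],[0,0,0]]
    - [255,[43,22,0],[0,0,0]]

```text
time_s: 3.35
ee_pos: [474.6, 28.5, 236.3]
ee_rot: [179.9, 0.0, 95.5]
force: [0.4, -1.2, -0.5]
gripper_width: 0.6
gripper_force: 0.0
```

```bash
cat >> h.py <<'E'
def ray(f,uv):
    fl=foc(f); d=np.array([(uv[0]-f['cx'])/fl,-(uv[1]-f['cy'])/fl,-1.])
    return np.array(f['eye']),Rotation.from_euler('xyz',f['rotation'],degrees=True).apply(d)
def onz(f,uv,z):
    e,d=ray(f,uv); return e+d*(z-e[2])/d[2]
E
python3 - <<'E'
from h import *
print(state()['ee_pos'])
for n,(r0,r1,c0,c1) in dict(top=(180,235,260,320),scene=(195,260,280,330)).items():
    f=grab(n); c=f['color'].astype(int); m=(c[...,0]>100)&(c[...,0]>2*c[...,1])&(c[...,0]>2*c[...,2])
    k=np.zeros_like(m);k[r0:r1,c0:c1]=1;m&=k
    r,q=np.nonzero(m); uv=(q.mean(),r.mean()); print(n,uv,m.sum(),onz(f,uv,95).round(1))
    P,_,_=pts(f,m); print(np.median(P,0).round(1))
    P,_,_=pts(f); b=(abs(P[:,2]-79)<5)&(P[:,0]>535)&(P[:,0]<640)&(P[:,1]>20)&(P[:,1]<170); print(rect(P[b]),b.sum())
    a=look_for(f,'stud_top'); print([ (onz(f,x['at'],98).round(1),x['confidence']) for x in a])
    save(f,n+'1.png')
E
```

```text
[474.58073157  28.48822855 236.2615739 ]
top (np.float64(nan), np.float64(nan)) 0 [nan nan nan]
[nan nan nan]
(array([564.6, 126.5]), array([14.7, 28.5]), 2.7) 64
[(array([549.8, 116.5,  98. ]), 0.52)]
scene (np.float64(309.03389830508473), np.float64(216.0)) 59 [493.7  87.2  95. ]
[493.4  87.2  94.4]
(array([582.1,  90.8]), array([ 45.3, 116.7]), 6.3) 323
[(array([519.5, 167.1,  98. ]), 0.72)]<stdin>:6: RuntimeWarning: Mean of empty slice.
  ret = ret.dtype.type(ret / rcount)
  return _methods._mean(a, axis=axis, dtype=dtype,
  ret = um.true_divide(
```

servo_tool:
  steps:
    - [255,[26,14,0],[0,0,0]]
    - [255,[26,14,0],[0,0,0]]
    - [255,[0,0,40],[0,0,0]]
    - [255,[0,0,30],[0,0,0]]
    - [255,[0,0,20],[0,0,0]]
    - [255,[0,0,10],[0,0,0]]
    - [255,[0,0,5],[0,0,0]]
    - [255,[0,0,2],[0,0,0]]
    - [255,[0,0,2],[0,0,0]]
    - [255,[0,0,2],[0,0,0]]

```text
time_s: 4.55
ee_pos: [497.7, 80.9, 125.7]
ee_rot: [179.9, 0.0, 95.5]
force: [-0.4, 0.3, 0.9]
gripper_width: 0.2
gripper_force: 0.4
```

Run:
```python
from h import *
f=grab('scene'); im=cv2.cvtColor(f['color'],cv2.COLOR_RGB2BGR)
cv2.imwrite('pics/s2.png',cv2.resize(im[170:270,235:345],None,fx=6,fy=6,interpolation=cv2.INTER_CUBIC)[:600])
print(state()['force'],state()['ee_pos'])
```

```text
[ 0.32643606 -0.5792629   1.60552173] [497.27141961  80.81044515 125.37787937]
```

View pics/s2.png

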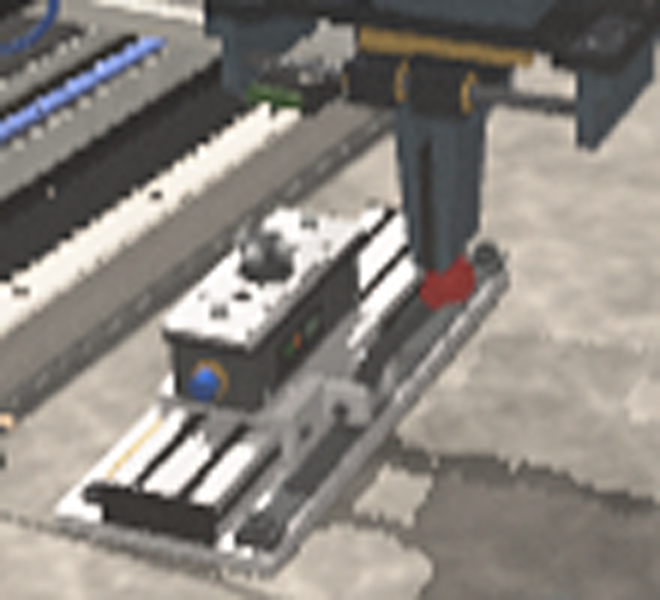

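servo_tool:
  steps:
    - [255,[0,-5,4],[0,0,0]]
    - [255,[0,-4.5,4],[0,0,0]]
    - [255,[0,-3.8,4],[0,0,0]]
    - [255,[0,-3.4,4],[0,0,0]]
    - [255,[0,-3,4],[0,0,0]]
    - [255,[0,-2.6,4],[0,0,0]]
    - [255,[0,-2.2,4],[0,0,0]]
    - [255,[0,-2,4],[0,0,0]]
    - [255,[0,-1.7,4],[0,0,0]]
    - [255,[0,0,0],[0,0,0]]

```text
time_s: 5.6
ee_pos: [466.5, 78.0, 88.6]
ee_rot: [-179.8, 0.0, 95.5]
force: [-1.1, 0.0, 0.7]
gripper_width: 0.7
gripper_force: 0.6
```

servo_tool:
  steps:
    - [255,[0,-1.5,3],[0,0,0]]
    - [255,[0,-1.2,3],[0,0,0]]
    - [255,[0,-1,3],[0,0,0]]
    - [255,[0,-0.6,2],[0,0,0]]
    - [255,[0,-0.4,2],[0,0,0]]
    - [255,[0,0,1],[0,0,0]]
    - [255,[0,0,1],[0,0,0]]
    - [255,[0,0,0],[0,0,0]]
    - [255,[0,0,0],[0,0,0]]
    - [255,[0,0,0],[0,0,0]]

```text
time_s: 6.6
ee_pos: [464.8, 77.8, 74.0]
ee_rot: [179.9, 0.0, 95.5]
force: [-1.8, 0.6, 2.6]
gripper_width: 0.4
gripper_force: 1.1
```

Run:
```python
from h import *
f=grab('scene'); im=cv2.cvtColor(f['color'],cv2.COLOR_RGB2BGR)
cv2.imwrite('pics/s3.png',cv2.resize(im[170:270,235:345],None,fx=6,fy=6,interpolation=cv2.INTER_CUBIC)[:600])
print(state()['force'],state()['ee_pos'])
```

```text
[-2.40802656  0.20067262  1.33638019] [464.80862381  77.83538133  73.97840992]
```

View pics/s3.png

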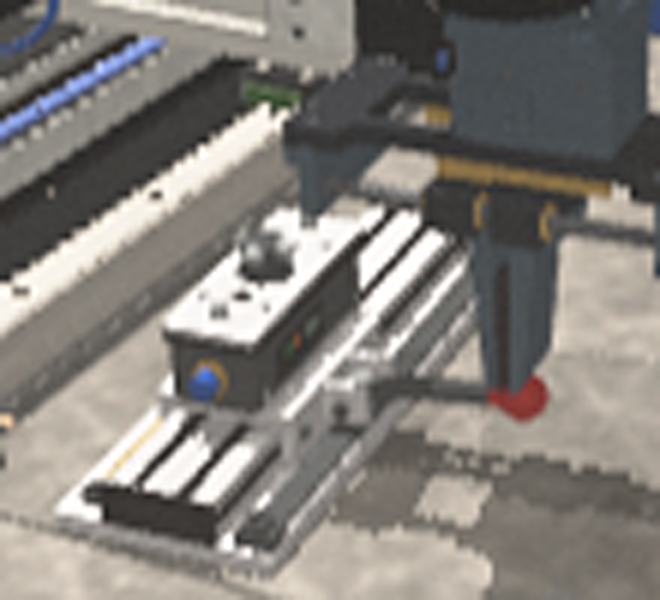

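servo_tool:
  steps:
    - [255,[0,-1,1],[0,0,0]]
    - [255,[0,0,1],[0,0,0]]
    - [255,[0,0,1],[0,0,0]]
    - [255,[0,0,1],[0,0,0]]
    - [255,[0,0,1],[0,0,0]]
    - [255,[0,0,0],[0,0,0]]
    - [255,[0,0,0],[0,0,0]]
    - [255,[0,0,0],[0,0,0]]
    - [255,[0,0,0],[0,0,0]]
    - [255,[0,0,0],[0,0,0]]

```text
time_s: 7.65
ee_pos: [464.3, 77.8, 71.5]
ee_rot: [179.8, -0.0, 95.5]
force: [-5.3, -0.6, 24.2]
gripper_width: 0.6
gripper_force: 11.8
```

servo_tool:
  steps:
    - [255,[0,0,-20],[0,0,0]]
    - [255,[0,0,-40],[0,0,0]]
    - [255,[0,0,-40],[0,0,0]]
    - [0,[-42,0,-40],[0,0,0]]
    - [0,[-43,0,0],[0,0,0]]
    - [0,[-43,0,0],[0,0,0]]
    - [0,[-43,0,0],[0,0,0]]
    - [0,[-43,0,0],[0,0,0]]
    - [0,[-43,0,0],[0,0,0]]
    - [0,[0,0,0],[0,0,0]]

```text
time_s: 8.65
ee_pos: [488.2, -177.0, 203.0]
ee_rot: [179.9, 0.2, 95.2]
force: [0.1, 0.2, -0.5]
gripper_width: 53.6
gripper_force: 0.0
```

Run:
```python
from h import *
print(state()['ee_pos'])
for n in('top','scene'):
    f=grab(n); P,r,c=pts(f); col=f['color'][r,c].astype(int)
    def box(x0,x1,y0,y1,z0,z1): return (P[:,0]>x0)&(P[:,0]<x1)&(P[:,1]>y0)&(P[:,1]<y1)&(P[:,2]>z0)&(P[:,2]<z1)
    for nm,b in dict(pad=box(470,550,-430,-265,27,36),pod=box(545,640,20,170,75,84),stud=box(555,610,60,120,90,105),base=box(480,660,-80,220,6,14)).items():
        if b.sum()>4: print(n,nm,b.sum(),rect(P[b]),np.median(P[b],0).round(1))
    m=(col[:,0]>100)&(col[:,0]>2*col[:,1])&(col[:,0]>2*col[:,2])&box(420,560,30,140,10,130)
    print('knob',m.sum(),np.median(P[m],0).round(1),P[m].min(0),P[m].max(0))
    save(f,n+'4.png')
    print([(onz(f,x['at'],98).round(1),x['confidence']) for x in look_for(f,'stud_top')])
```

```text
[ 488.23925835 -177.03773242  203.00680361]
top pad 151 (array([ 517.7, -339.1]), array([44.6, 35. ]), 68.7) [ 513.2 -342.1   30.5]
top pod 639 (array([584. ,  90.9]), array([ 45.8, 113.1]), 5.0) [582.3  89.6  79.1]
top stud 66 (array([583.5,  91.3]), array([21.8, 20.1]), 51.9) [582.4  90.9  95.6]
top base 983 (array([586.7,  63.7]), array([104.8, 271.9]), 5.7) [565.7  30.   10.4]
knob 33 [462.4  77.9  47.3] [454.83633523  72.53702384  42.15500159] [473.96971215  83.60400331  51.69741388]
[(array([560.8,  83. ,  98. ]), 0.75)]
scene pad 136 (array([ 505.5, -345.4]), array([107.5,  41.7]), 88.8) [ 506.4 -343.4   29.1]
scene pod 313 (array([582.6,  91.8]), array([ 45., 115.]), 5.5) [576.8 103.5  77.9]
scene stud 35 (array([581.4,  92.8]), array([20.1, 20.9]), 50.5) [580.   94.2  94.1]
scene base 538 (array([584.5,  65.4]), array([103.6, 275.6]), 5.2) [548.7 125.3  10.5]
knob 50 [461.1  84.4  43.3] [450.76483653  73.90396075  33.90742724] [473.75331261  90.69714639  48.51648001]
[(array([511.5, 177.9,  98. ]), 0.69), (array([324.2, -18.8,  98. ]), 0.62)]
```

servo_tool:
  steps:
    - [0,[-34,0.5,0],[0,0,0]]
    - [0,[-34,0.5,0],[0,0,0]]
    - [0,[-34,0.5,0],[0,0,0]]
    - [0,[-34,0.5,0],[0,0,0]]
    - [0,[-34,0.5,0],[0,0,0]]
    - [0,[0,0,40],[0,0,0.126]]
    - [0,[0,0,40],[0,0,0]]
    - [0,[0,0,20],[0,0,0]]
    - [0,[0,0,0],[0,0,0]]
    - [0,[0,0,0],[0,0,0]]

```text
time_s: 9.85
ee_pos: [507.0, -340.4, 104.0]
ee_rot: [180.0, 0.0, 88.4]
force: [0.1, 0.5, 0.5]
gripper_width: 90.9
gripper_force: 0.0
```

Run:
```python
from h import *
print(state()['ee_pos'],state()['ee_rot'])
f=grab('scene'); P,r,c=pts(f)
b=(P[:,0]>470)&(P[:,0]<550)&(P[:,1]>-430)&(P[:,1]<-265)&(P[:,2]>26)&(P[:,2]<36)
print(b.sum(),rect(P[b]))
```

```text
[ 507.00437537 -340.44073727  104.03457145] [1.79966285e+02 1.70847776e-02 8.83806058e+01]
152 (array([ 503.9, -344.7]), array([117.7,  44.8]), 87.8)
```

servo_tool:
  squeeze: 50
  steps:
    - [0,[-6,0,30],[0,0,0]]
    - [0,[0,0,28],[0,0,0]]
    - [0,[0,0,14],[0,0,0]]
    - [0,[0,0,4],[0,0,0]]
    - [0,[0,0,2],[0,0,0]]
    - [130,[0,0,0],[0,0,0]]
    - [255,[0,0,0],[0,0,0]]
    - [255,[0,0,0],[0,0,0]]
    - [255,[0,0,0],[0,0,0]]
    - [255,[0,0,0],[0,0,0]]

```text
time_s: 10.9
ee_pos: [506.1, -347.5, 25.8]
ee_rot: [180.0, 0.0, 88.3]
force: [-0.2, -0.5, -0.9]
gripper_width: 53.6
gripper_force: 0.0
```

servo_tool:
  steps:
    - [255,[0,0,0],[0,0,0]]
    - [255,[0,0,0],[0,0,0]]
    - [255,[0,0,0],[0,0,0]]
    - [255,[0,0,0],[0,0,0]]
    - [255,[0,0,-10],[0,0,0]]
    - [255,[0,0,-30],[0,0,0]]
    - [255,[0,0,-40],[0,0,0]]
    - [255,[0,0,-40],[0,0,0]]
    - [255,[0,0,-30],[0,0,0]]
    - [255,[0,0,0],[0,0,0]]

```text
time_s: 11.9
ee_pos: [508.0, -348.8, 180.9]
ee_rot: [179.5, 0.3, 88.3]
force: [-0.1, -0.9, -2.0]
gripper_width: 47.5
gripper_force: 50.0
```

servo_tool:
  steps:
    - [255,[0,0,0],[0,0,-0.124]]
    - [255,[47,12.8,0],[0,0,0]]
    - [255,[47,12.8,0],[0,0,0]]
    - [255,[47,12.8,0],[0,0,0]]
    - [255,[47,12.8,0],[0,0,0]]
    - [255,[47,12.8,0],[0,0,0]]
    - [255,[47,12.8,0],[0,0,0]]
    - [255,[47,12.8,0],[0,0,0]]
    - [255,[47,12.8,0],[0,0,0]]
    - [255,[30,8,0],[0,0,0]]

```text
time_s: 12.9
ee_pos: [576.9, 70.3, 173.9]
ee_rot: [-179.8, -0.0, 95.5]
force: [-0.1, -0.5, -1.9]
gripper_width: 48.0
gripper_force: 50.0
```

servo_tool:
  steps:
    - [255,[10,3,0],[0,0,0]]
    - [255,[10,2,0],[0,0,0]]
    - [255,[0,0,10],[0,0,0]]
    - [255,[0,0,10],[0,0,0]]
    - [255,[0,0,10],[0,0,0]]
    - [255,[0,0,0],[0,0,0]]
    - [255,[0,0,0],[0,0,0]]
    - [255,[0,0,0],[0,0,0]]
    - [255,[0,0,0],[0,0,0]]
    - [255,[0,0,0],[0,0,0]]

```text
time_s: 13.9
ee_pos: [581.1, 87.5, 145.9]
ee_rot: [179.9, 0.0, 95.4]
force: [0.0, 0.3, -1.8]
gripper_width: 47.7
gripper_force: 50.0
```

Run:
```python
from h import *
s=state();print(s['ee_pos'],s['ee_rot'],s['force'],s['gripper_width'],s['gripper_force'])
for n in('scene','top'):
    f=grab(n); save(f,n+'5.png'); P,r,c=pts(f)
    for o in outline_of(f,'pad')[:2]:
        Q,_,_=pts(f,o['pixels']); print(n,o['confidence'],o['at'],np.percentile(Q,[2,50,98],axis=0).round(0).tolist())
    b=(P[:,0]>545)&(P[:,0]<640)&(P[:,1]>10)&(P[:,1]<170)
    t=b&(abs(P[:,2]-79)<4); print('plate',t.sum(),rect(P[t]) if t.sum()>4 else '')
    t=b&(P[:,2]>112)&(P[:,2]<160); print('pad?',t.sum(),rect(P[t]),np.percentile(P[t],[2,98],axis=0).round(0).tolist())
im=cv2.imread('pics/scene5.png')
cv2.imwrite('pics/c5.png',cv2.resize(im[150:270,215:345],None,fx=5,fy=5,interpolation=cv2.INTER_CUBIC))
```

```text
[581.1195661   87.54453867 145.87305243] [1.79946512e+02 5.08384158e-03 9.53814673e+01] [ 0.04794145  0.31043677 -1.82168888] 47.66079047423362 49.99829024076462
scene 0.83 [273.2, 200.0] [[553.0, 37.0, 122.0], [573.0, 128.0, 145.0], [599.0, 147.0, 151.0]]
scene 0.37 [327.2, 278.8] [[366.0, 193.0, -0.0], [379.0, 213.0, 16.0], [397.0, 223.0, 35.0]]
plate 291 (array([581.8,  91.3]), array([ 44.1, 117. ]), 5.2)
pad? 700 (array([577.3,  87.1]), array([126.3,  67. ]), 82.0) [[546.0, 31.0, 120.0], [609.0, 147.0, 158.0]]
top 0.58 [303.7, 159.1] [[566.0, 30.0, 144.0], [583.0, 31.0, 147.0], [593.0, 33.0, 150.0]]
plate 3 
pad? 79 (array([587. ,  32.3]), array([49.4,  8.9]), 5.5) [[563.0, 26.0, 126.0], [610.0, 38.0, 153.0]]
```

View pics/c5.png

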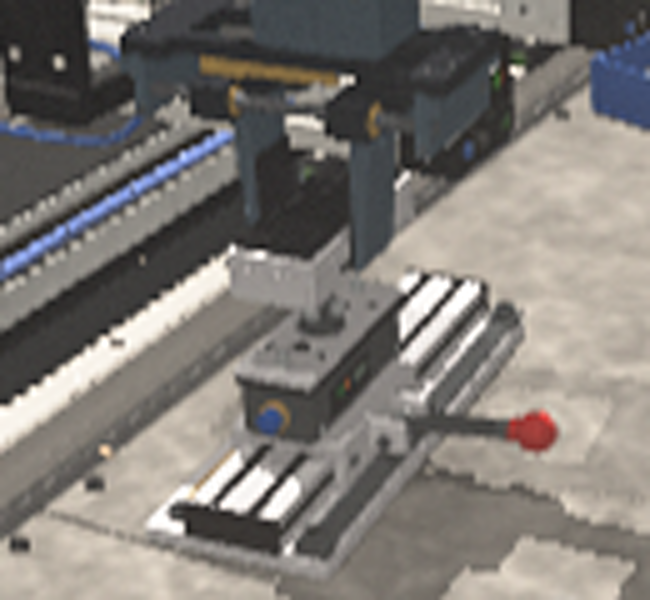

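servo_tool:
  squeeze: 60
  steps:
    - [255,[3.4,3.1,0],[0,0,0]]
    - [255,[0,0,6],[0,0,0]]
    - [255,[0,0,6],[0,0,0]]
    - [255,[0,0,5],[0,0,0]]
    - [255,[0,0,4],[0,0,0]]
    - [255,[0,0,3],[0,0,0]]
    - [255,[0,0,2],[0,0,0]]
    - [255,[0,0,0],[0,0,0]]
    - [255,[0,0,0],[0,0,0]]
    - [255,[0,0,0],[0,0,0]]

```text
time_s: 15.1
ee_pos: [583.8, 91.3, 119.7]
ee_rot: [180.0, 0.0, 95.4]
force: [0.6, -0.4, -1.7]
gripper_width: 47.8
gripper_force: 60.0
```

servo_tool:
  steps:
    - [255,[0,0,1],[0,0,0]]
    - [255,[0,0,1],[0,0,0]]
    - [255,[0,0,1],[0,0,0]]
    - [255,[0,0,0.5],[0,0,0]]
    - [255,[0,0,0.5],[0,0,0]]
    - [255,[0,0,0],[0,0,0]]
    - [255,[0,0,0],[0,0,0]]
    - [255,[0,0,0],[0,0,0]]
    - [255,[0,0,0],[0,0,0]]
    - [255,[0,0,0],[0,0,0]]

```text
time_s: 16.1
ee_pos: [583.9, 91.4, 116.4]
ee_rot: [179.9, -0.0, 95.4]
force: [-0.8, 0.6, 4.3]
gripper_width: 47.6
gripper_force: 60.0
```

Contact with the balls is where expected (about 117). Press on.

servo_tool:
  steps:
    - [255,[0,0,1],[0,0,0]]
    - [255,[0,0,1],[0,0,0]]
    - [255,[0,0,1],[0,0,0]]
    - [255,[0,0,1],[0,0,0]]
    - [255,[0,0,0],[0,0,0]]
    - [255,[0,0,0],[0,0,0]]
    - [255,[0,0,0],[0,0,0]]
    - [255,[0,0,0],[0,0,0]]
    - [255,[0,0,0],[0,0,0]]
    - [255,[0,0,0],[0,0,0]]

```text
time_s: 17.1
ee_pos: [583.6, 91.6, 111.0]
ee_rot: [-180.0, -0.0, 95.4]
force: [-0.3, 4.2, -1.0]
gripper_width: 47.5
gripper_force: 60.0
```

servo_tool:
  steps:
    - [255,[0,0,1],[0,0,0]]
    - [255,[0,0,1],[0,0,0]]
    - [255,[0,0,0],[0,0,0]]
    - [255,[0,0,0],[0,0,0]]
    - [255,[0,0,0],[0,0,0]]
    - [255,[0,0,0],[0,0,0]]
    - [255,[0,0,0],[0,0,0]]
    - [255,[0,0,0],[0,0,0]]
    - [255,[0,0,0],[0,0,0]]
    - [255,[0,0,0],[0,0,0]]

```text
time_s: 18.1
ee_pos: [583.2, 91.2, 109.8]
ee_rot: [-180.0, 0.0, 95.4]
force: [-1.3, 3.1, -7.8]
gripper_width: 47.9
gripper_force: 60.0
```

servo_tool:
  steps:
    - [255,[0,0,1],[0,0,0]]
    - [255,[0,0,1],[0,0,0]]
    - [255,[0,0,1],[0,0,0]]
    - [255,[0,0,1],[0,0,0]]
    - [255,[0,0,1],[0,0,0]]
    - [255,[0,0,0],[0,0,0]]
    - [255,[0,0,0],[0,0,0]]
    - [255,[0,0,0],[0,0,0]]
    - [255,[0,0,0],[0,0,0]]
    - [255,[0,0,0],[0,0,0]]

```text
time_s: 19.1
ee_pos: [584.4, 91.1, 105.6]
ee_rot: [179.9, 0.0, 95.4]
force: [-2.1, 1.6, 6.1]
gripper_width: 47.7
gripper_force: 60.0
```

servo_tool:
  steps:
    - [255,[0,0,1],[0,0,0]]
    - [255,[0,0,1],[0,0,0]]
    - [255,[0,0,1],[0,0,0]]
    - [255,[0,0,0],[0,0,0]]
    - [255,[0,0,0],[0,0,0]]
    - [255,[0,0,0],[0,0,0]]
    - [255,[0,0,0],[0,0,0]]
    - [255,[0,0,0],[0,0,0]]
    - [255,[0,0,0],[0,0,0]]
    - [255,[0,0,0],[0,0,0]]

```text
time_s: 20.1
ee_pos: [584.4, 91.2, 105.6]
ee_rot: [179.8, 0.0, 95.4]
force: [-5.7, 0.6, 22.5]
gripper_width: 47.9
gripper_force: 60.0
```

Run:
```python
from h import *
s=state();print(s['ee_pos'],s['ee_rot'],s['force'],s['torque'],s['gripper_force'])
f=grab('scene'); save(f,'s6.png'); P,r,c=pts(f);col=f['color'][r,c].astype(int)
b=(P[:,0]>545)&(P[:,0]<640)&(P[:,1]>120)&(P[:,1]<156)
for z0,z1 in((80,104),(105,116)):
    t=b&(P[:,2]>z0)&(P[:,2]<z1); print(z0,t.sum(),rect(P[t]),np.median(P[t],0).round(1))
m=(col[:,0]>100)&(col[:,0]>2*col[:,1])&(col[:,0]>2*col[:,2])&(P[:,0]>420)&(P[:,0]<560)&(P[:,1]>30)&(P[:,1]<140)
print('knob',m.sum(),np.median(P[m],0).round(1))
im=cv2.imread('pics/s6.png')
cv2.imwrite('pics/c6.png',cv2.resize(im[150:270,215:345],None,fx=5,fy=5,interpolation=cv2.INTER_CUBIC))
```

```text
[584.39064182  91.17816725 105.58949214] [1.79806172e+02 1.54217960e-02 9.53924905e+01] [-5.66951432  0.58814394 22.51664441] [0.13083273 1.6417176  0.03124726] 60.01185894012451
80 184 (array([579.5, 137.6]), array([51. , 27.5]), 8.3) [570.3 147.1  92.5]
105 105 (array([579.7, 134.1]), array([43.8, 27.6]), 0.5) [579.5 135.7 109.1]
knob 50 [459.9  84.8  43.3]
```

View pics/c6.png

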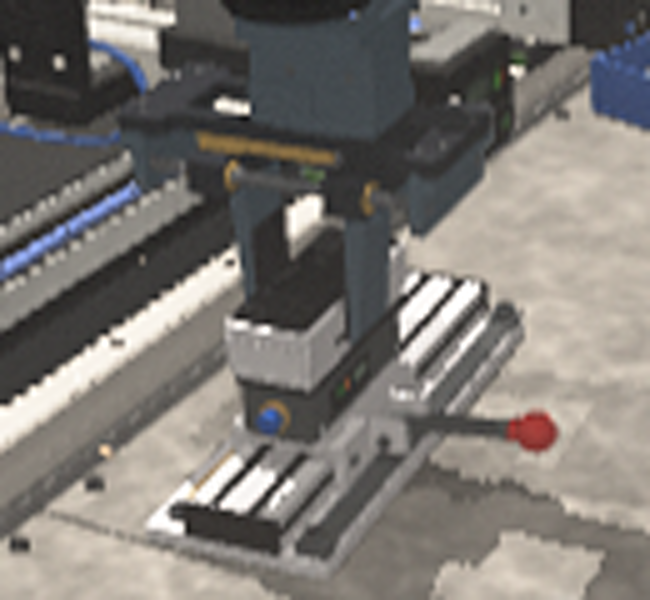

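servo_tool:
  steps:
    - [255,[0,0,1],[0,0,0]]
    - [255,[0,0,0],[0,0,0]]
    - [255,[0,0,0],[0,0,0]]
    - [255,[0,0,0],[0,0,0]]
    - [255,[0,0,0],[0,0,0]]
    - [255,[0,0,0],[0,0,0]]
    - [255,[0,0,0],[0,0,0]]
    - [255,[0,0,0],[0,0,0]]
    - [255,[0,0,0],[0,0,0]]
    - [255,[0,0,0],[0,0,0]]

```text
time_s: 21.15
ee_pos: [584.4, 91.2, 105.6]
ee_rot: [179.8, 0.0, 95.4]
force: [-7.9, 1.0, 27.3]
gripper_width: 47.5
gripper_force: 60.0
```

```bash
python3 -c "
from h import *
s=state();print(s['ee_pos'],s['force'])
print(ticket.job_done())"
```

```text
[584.38517926  91.19340376 105.56805331] [-7.88270061  1.04332664 27.2908068 ]
the job is handed in; nothing more can be done
None
```

I pressed the cam lever down to its stop without measurably shifting the pod, then clicked the narrow pad onto the stud and pushed it fully home; the job is handed in at about 21 s, with the hand still gripping the pad and pushing down with about 27 N.

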